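Tidy the markers into the pen stand

ROBOT

A 6-joint arm with a two-finger parallel gripper is mounted at the origin on the work surface. World frame = base frame: x ahead of the robot, y to its left, z up, the work surface at z = 0. Lengths are in m, angles in rad, forces in N, time in s.
With the tool pointing down it reaches from about 0.35 to 0.875 m from the base axis. Payload 4.2 kg.
Tool frame: the origin (TCP) lies midway between the tips of the shut fingers; the grasp point (between the pads) lies 19 mm behind it; z points along the fingers, y is the direction in which the jaws open and shut (so a half turn about z gives the same grasp; the last joint's range is limited). The gripper opens to 87 mm and grips with 3 to 60 N. Pads are 19 mm wide; open, the fingers measure 117 mm over their backs; the gripper's body (75 mm by 190 mm) begins 51 mm behind the grasp point.
Start: joints at [-0.87, 0.385, 0.008, 0, -1.194, -0.259], TCP at [0.267, -0.565, 0.223] pointing down, gripper open.
Joint ranges: [-3.14, 3.14], [-1.21, 2.06], [-1.07, 1.41], [-3.16, 2.05], [-2.99, -0.16], [-3.1, 3.1]. Speed limits (rad/s): [2.79, 2.79, 3.14, 3.14, 3.14, 3.14].

INTERFACE

Orientations are given as [roll, pitch, yaw] about the fixed x, y, z axes, in that order (R = Rz(yaw) Ry(pitch) Rx(roll)).
In Python, from bench import ctrl, imaging gives the robot as it stands.
- The arm moves only by the tool move_arm, never from a script. Its argument "moves" is text: rows parted by semicolons, each of 7 numbers parted by spaces: the shift along the tool's x, y, z in m, then the turn, a rotation vector about the tool's x, y, z in degrees, then the closure, from 0 (fully open) to 1 (shut). A call has 1 to 5 rows; each row shifts and turns the pose as measured when the row begins, along the tool's axes as they then stand; what a row does not reach is not made up. A row lasts 1/10 s, in which the tool goes at most 50 mm and 8.59 degrees, less where a joint would pass 70% of its speed; a pose out of reach is approached as far as the arm can. A call with a gripper value outside its range is refused whole. The fingers move at their own pace and stop on an object; the grip force is fixed at half the most. Time passes only in rows, so rows that do not move let the fingers close. It gives the time, the measured TCP pose, the force and the opening at its end, in the units of the state.
- ctrl.state(): the state, without advancing time (a new reading comes with each control period).
- imaging.read_camera(name): name is "scene" or "side" or "wrist"; returns a dict with "color" (384x512x3 uint8, blue, green, red), "K" (3x3 intrinsics, pixels), "rvec" (rotation vector, rad) and "tvec" (3), from world to camera coordinates, as OpenCV has them. Camera axes: x right, y down, z forward; pixel columns grow to the right and rows downward; lengths in m; the calibration is good to about 2 mm. A picture is of the moment at which its call begins. There is no depth.
- ctrl.finish_job(): hands the job in, once; it reports no verdict.
The state is a dict: "time_s": time; "qpos": joint angles; "dq": joint speeds; "effort": joint torques, N m; "position": TCP position; "orientation": TCP orientation; "contact_force": force on the tool from outside, world axes, zero at the start; "torque": the same for the moment, N m; "opening": finger opening in m.
Only numpy, scipy, OpenCV 4.12 (cv2) and the standard library are available. Lean on these libraries where they do the work, as an engineer would, in place of code of your own. Each camera call takes 0.05 s, during which the arm holds its last target.

TASK

Clear up the craft table: stand the red marker in the red tube of the pen stand and the blue marker in the blue tube, foot down and cap up, and let go of them. Leave the green marker standing where it is.

Things in the scene. Friction and masses are not known exactly. Their poses are not given: they have to be found in the camera images.
- red_marker: red jumbo marker, a round stick 140 mm long standing upright on its flat foot at the start: barrel 26 mm diameter with a white band round it, cap (the upper 45 mm) 28 mm diameter, the rest red. About 45 g. Origin at the centre of the foot, z points along the stick to the cap
- blue_marker: blue jumbo marker, a round stick 140 mm long standing upright on its flat foot at the start: barrel 26 mm diameter with a white band round it, cap (the upper 45 mm) 28 mm diameter, the rest blue. About 45 g. Origin at the centre of the foot, z points along the stick to the cap
- green_marker: green jumbo marker, a round stick 140 mm long standing upright on its flat foot at the start: barrel 26 mm diameter with a white band round it, cap (the upper 45 mm) 28 mm diameter, the rest green. About 45 g. Origin at the centre of the foot, z points along the stick to the cap. To be left alone
- stand: pen stand, fixed: wooden base 80 x 270 x 15 mm (x, y, z) with three open upright plastic tubes, axes at x = 0 and y = +90 (red), 0 (blue), -90 mm (yellow) in its frame. Tubes 54 mm outside, 48 mm inside; inner floor 20 mm, rim 90 mm above the table: a marker may lean. The yellow tube holds a yellow marker, its top 160 mm above the table. Origin under the base's centre, z up
There are look-alikes about, which are no part of the job. There is more than one size of the red_marker; the job needs the larger. There is more than one size of the blue_marker; the one meant has the size given above.

How it is judged:
By the outcome, as a careful person would: the job done as asked, in the order asked, and still so for the second after the job is handed in, with the robot touching nothing.
It also fails if it takes over 64 s, if anything falls off the work surface, if the arm or the gripper's body presses on something with over 40 N, if the wrist force passes 120 N, or if a joint passes its speed limit or range.

## Working session

There is one attempt and no reset: what is moved stays moved. The work goes in short steps, Python scripts to look and compute and a tool call to move; the robot and the scene stay as the last step left them, time stands still between calls to the robot, and variables do not carry over. Pictures are saved under pics/ and viewed, and the job is handed in when it is done.

Besides the shell and the picture viewer there is one more tool, called after "Request:" in YAML: its name, and indented under it one key for each argument. move_arm: Moves the arm, as the interface text tells. Its arguments: {"type":"object","properties":{"moves":{"type":"string"}},"required":["moves"]}

```bash
ls; mkdir -p pics; cat > h.py <<'E'
import numpy as np,cv2
from bench import ctrl,imaging
def cam(n):
    d=imaging.read_camera(n);R=cv2.Rodrigues(np.array(d['rvec'],float))[0];t=np.array(d['tvec'],float).ravel()
    return d['color'].copy(),np.array(d['K']),R,t
def ray(K,R,t,u,v):
    return -R.T@t, R.T@np.linalg.inv(K)@np.array([u,v,1.])
def onz(K,R,t,u,v,z):
    o,d=ray(K,R,t,u,v);return o+d*(z-o[2])/d[2]
def proj(K,R,t,P):
    p=K@(R@np.array(P,float)+t);return p[:2]/p[2]
E
python3 - <<'E'
from h import *
import pickle
D={}
for n in ['scene','side']:
    c=cam(n);D[n]=c;cv2.imwrite(f'pics/{n}0.png',c[0]);print(n,-c[2].T@c[3])
pickle.dump(D,open('d0.pkl','wb'))
s=ctrl.state();print(s)
E
```

```text
pics
scene [1.11711673 0.01853609 0.51249946]
side [ 0.12229095 -0.5011583   0.51814062]
{'time_s': 0.1, 'qpos': array([-8.70417621e-01,  3.85488197e-01,  6.77818621e-03, -4.26704940e-04,
       -1.19401146e+00, -2.58612890e-01]), 'dq': array([ 0.00045971, -0.00082039,  0.00402625,  0.00290951,  0.00025942,
        0.00025123]), 'effort': array([-3.43709435e-04, -3.91689491e+01,  1.87935877e+01,  4.23187315e+00,
        1.34533353e-02, -8.22554603e-05]), 'position': array([ 0.26700311, -0.56450637,  0.22157121]), 'orientation': array([ 3.13963011e+00, -1.09057134e-04, -2.69998411e+00]), 'contact_force': array([ 0.09377948, -0.18588144,  0.09578886]), 'torque': array([0.00654615, 0.02910311, 0.00171775]), 'opening': 0.08690958744998943}
```

View pics/scene0.png

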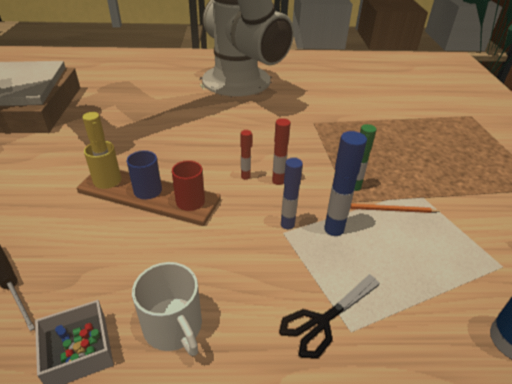

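View pics/side0.png

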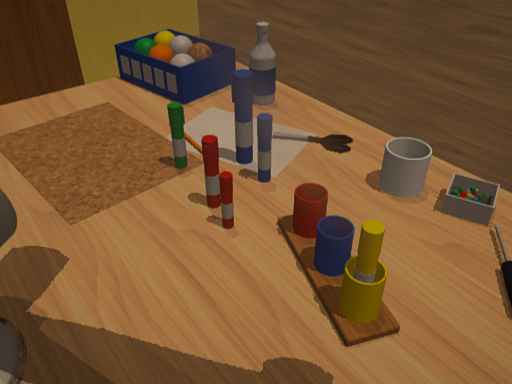

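The scene view shows small red at (246,155), large red at (281,152), slim blue at (290,195), big blue at (343,185), green at (364,158), and the stand's tubes at yellow (102,165), blue (145,175) and red (188,185). Side view: large red (211,172), small red (227,200), big blue (243,117), slim blue (265,147). Next I measure sizes.

```bash
cat > m.py <<'E'
from h import *
def masks(img):
    h=cv2.cvtColor(img,cv2.COLOR_BGR2HSV);H,S,V=h[...,0].astype(int),h[...,1],h[...,2]
    st=(S>140)&(V>35)
    return {'red':(((H<5)|(H>172))&st).astype(np.uint8),'blue':((H>105)&(H<130)&(S>110)&(V>35)).astype(np.uint8),'green':((H>45)&(H<90)&(S>100)&(V>30)).astype(np.uint8),'yellow':((H>24)&(H<33)&(S>200)).astype(np.uint8)}
def blobs(img,mn=60):
    o=[]
    for c,m in masks(img).items():
        n,l,s,ce=cv2.connectedComponentsWithStats(m)
        for i in range(1,n):
            if s[i,4]>=mn:o.append((c,s[i].tolist(),ce[i].round(1).tolist()))
    return o
E
python3 - <<'E'
from m import *
import pickle
D=pickle.load(open('d0.pkl','rb'))
for n in D:
    print(n)
    for b in blobs(D[n][0]):print(b)
I=D['scene'][0][100:250,220:400];J=D['side'][0][60:240,160:300]
cv2.imwrite('pics/crop1.png',np.hstack([cv2.resize(I,(450,375)),cv2.resize(J,(292,375))]))
E
```

```text
scene
('red', [276, 119, 14, 8, 80], [282.3, 122.2])
('red', [172, 165, 30, 21, 128], [184.0, 176.2])
('red', [80, 323, 12, 25, 147], [85.4, 333.9])
('blue', [342, 132, 25, 13, 246], [353.9, 138.0])
('blue', [287, 159, 15, 8, 90], [293.7, 162.5])
('blue', [497, 302, 15, 25, 119], [504.9, 316.6])
('blue', [56, 326, 10, 10, 68], [60.1, 330.2])
('green', [464, 0, 24, 20, 131], [479.6, 6.2])
('green', [505, 26, 7, 22, 61], [508.8, 37.3])
('green', [361, 125, 15, 37, 251], [367.9, 138.4])
('green', [73, 328, 9, 14, 78], [76.5, 334.4])
('green', [89, 329, 10, 16, 102], [93.5, 336.2])
side
('red', [202, 135, 17, 42, 477], [210.5, 153.6])
('red', [219, 172, 13, 32, 236], [226.3, 184.8])
('red', [300, 216, 25, 22, 147], [310.5, 227.2])
('blue', [115, 38, 103, 66, 2268], [168.5, 74.6])
('blue', [234, 70, 18, 6, 83], [242.5, 72.5])
('blue', [317, 217, 37, 23, 123], [331.4, 232.6])
('blue', [316, 244, 34, 32, 670], [333.4, 260.5])
('green', [134, 37, 22, 18, 251], [143.8, 45.1])
('green', [168, 101, 16, 38, 469], [176.1, 119.3])
('green', [175, 156, 12, 12, 112], [180.4, 161.9])
('yellow', [160, 31, 12, 8, 64], [165.5, 34.1])
('yellow', [363, 220, 22, 14, 233], [373.3, 226.7])
```

View pics/crop1.png

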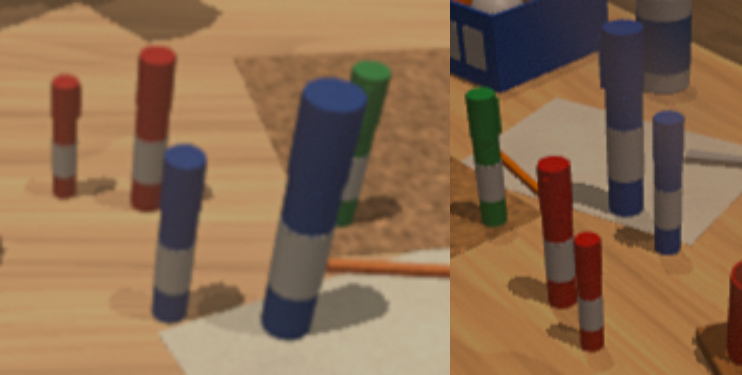

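```bash
cat >> h.py <<'E'
def tri(c1,p1,c2,p2):
    P=[]
    o1,d1=ray(*c1[1:],*p1);o2,d2=ray(*c2[1:],*p2);d1=d1/np.linalg.norm(d1);d2=d2/np.linalg.norm(d2)
    a=np.linalg.lstsq(np.c_[d1,-d2],o2-o1,rcond=None)[0]
    A=o1+a[0]*d1;B=o2+a[1]*d2
    return (A+B)/2,np.linalg.norm(A-B)
E
python3 - <<'E'
from h import *
import pickle
D=pickle.load(open('d0.pkl','rb'));s,e=D['scene'],D['side']
np.set_printoptions(precision=4,suppress=True)
T={'Rsmall':((246,132.4),(226.2,174.7),(244,178)),'R':((282.4,121.6),(209.9,137.8),(279,182)),'B':((294.4,162),(264.5,116.2),(288,226)),'Bbig':((353.6,138),(242.5,73.4),(336,232)),'G':((368.4,128),(175.8,105.1),(358,187))}
for k,(a,b,f) in T.items():
    P,g=tri(s,a,e,b)
    f=proj(*s[1:],[P[0],P[1],0]);f2=proj(*e[1:],[P[0],P[1],0])
    # lateral px per mm at top
    w=proj(*s[1:],P+[0,.014,0])-proj(*s[1:],P-[0,.014,0])
    print(k,P,g,'foot px',f,f2,'28mm=px',w[0])
for z in(.09,.16):print(z)
c=s[0][90:230,60:240];d=e[0][170:350,260:410]
cv2.imwrite('pics/crop2.png',np.hstack([cv2.resize(c,(480,373)),cv2.resize(d,(311,373))]))
E
```

```text
Rsmall [0.4624 0.0252 0.1061] 0.004504517090212962 foot px [244.6848 177.2498] [227.6718 224.1843] 28mm=px 14.743252539072557
R [0.4772 0.0917 0.1393] 0.0028116450161929153 foot px [277.239  181.8866] [213.9101 202.9996] 28mm=px 15.336101120685896
B [0.6017 0.101  0.1385] 0.003923418657156091 foot px [286.8716 224.9422] [263.2247 177.997 ] 28mm=px 17.590968232554587
Bbig [0.6138 0.1835 0.1918] 0.003152128792482484 foot px [333.3631 229.803 ] [243.7816 159.026 ] 28mm=px 18.751194080079927
G [0.4972 0.2443 0.1383] 0.004883939764294249 foot px [353.3963 188.4543] [181.9298 164.8292] 28mm=px 15.483364324475417
0.09
0.16
```

View pics/crop2.png

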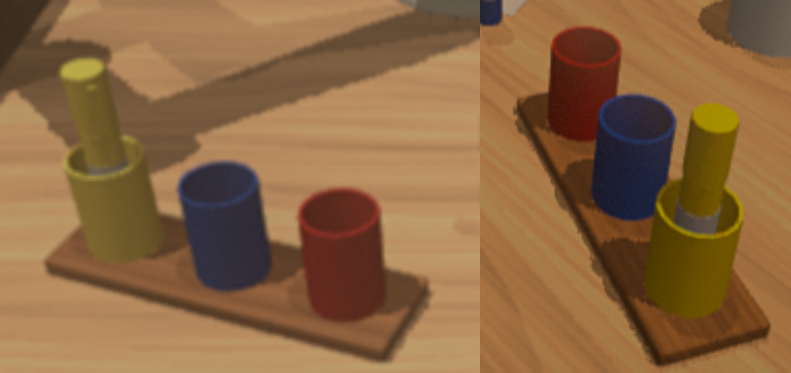

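```bash
python3 - <<'E'
from h import *
import pickle
D=pickle.load(open('d0.pkl','rb'));s,e=D['scene'],D['side']
np.set_printoptions(precision=4,suppress=True)
for k,a,b in [('r',(187.5,170.2),(310.7,195.6)),('b',(142.5,159.4),(335.7,227.4)),('y',(99.4,150),(365.2,268.9))]:
    print(k,*tri(s,a,e,b),onz(*s[1:],*a,.09),onz(*e[1:],*b,.09))
E
```

```text
r [ 0.5528 -0.0788  0.0838] 0.005870098474538143 [ 0.5583 -0.0752  0.09  ] [ 0.5468 -0.0882  0.09  ]
b [ 0.5246 -0.162   0.0868] 0.004966040064928719 [ 0.527  -0.1588  0.09  ] [ 0.5222 -0.1671  0.09  ]
y [ 0.4947 -0.246   0.087 ] 0.0026451748639281813 [ 0.4982 -0.2431  0.09  ] [ 0.4925 -0.249   0.09  ]
```

Heights: large red 139 mm at (0.477, 0.092) and slim blue 138 mm at (0.602, 0.101), against decoys of 106 mm and 192 mm. I choose scene (281,152) for red and (290,195) for blue. The crop confirms both are full markers of the described proportions.

```bash
cat > plan.py <<'E'
from h import *
import sys
def plan(x,y,z,yaw=-np.pi/2,step=.045,clo=0.):
    s=ctrl.state();p=np.array(s['position']);r,pi_,yw=s['orientation']
    from scipy.spatial.transform import Rotation as Ro
    print('t',round(s['time_s'],2),'p',p.round(4),'rpy',np.round(s['orientation'],3),'open',round(s['opening'],4),'F',np.round(s['contact_force'],1))
    R=Ro.from_euler('xyz',[r,pi_,yw]);G=Ro.from_euler('xyz',[np.pi,0,yaw])
    rv=(R.inv()*G).as_rotvec(degrees=True);d=np.array([x,y,z])-p
    n=int(max(np.ceil(np.linalg.norm(d)/step),np.ceil(np.linalg.norm(rv)/8),1))
    print('n',n,'dist',round(np.linalg.norm(d),4))
    dR=Ro.from_rotvec(rv/n,degrees=True);rows=[]
    for i in range(n):
        l=R.inv().apply(d/n);rows.append(' '.join('%g'%v for v in [*np.round(l,4),*np.round(rv/n,1),clo]));R=R*dR
    for i in range(0,n,5):print('; '.join(rows[i:i+5]))
if __name__=='__main__':
    a=[float(v) for v in sys.argv[1:]]
    plan(*a[:3],clo=a[3] if len(a)>3 else 0.,step=a[4] if len(a)>4 else .045)
E
python3 plan.py .477 .092 .26
```

```text
t 0.1 p [ 0.267  -0.5645  0.2216] rpy [ 3.14 -0.   -2.7 ] open 0.0869 F [ 0.1 -0.2  0.1]
n 16 dist 0.6903
-0.0294 0.0315 -0.0023 0 0 -4 0; -0.0315 0.0293 -0.0023 0 0 -4 0; -0.0335 0.027 -0.0024 0 0 -4 0; -0.0354 0.0246 -0.0024 0 0 -4 0; -0.037 0.0221 -0.0024 0 0 -4 0
-0.0385 0.0194 -0.0024 0 0 -4 0; -0.0397 0.0166 -0.0024 0 0 -4 0; -0.0408 0.0138 -0.0024 0 0 -4 0; -0.0417 0.0109 -0.0024 0 0 -4 0; -0.0423 0.0079 -0.0024 0 0 -4 0
-0.0428 0.0049 -0.0024 0 0 -4 0; -0.043 0.0019 -0.0024 0 0 -4 0; -0.0431 -0.0012 -0.0024 0 0 -4 0; -0.0429 -0.0042 -0.0024 0 0 -4 0; -0.0425 -0.0072 -0.0024 0 0 -4 0
-0.0419 -0.0102 -0.0024 0 0 -4 0
```

Request:
move_arm:
  moves: "-0.029 0.031 -0.005 0 0 -4 0; -0.031 0.029 -0.005 0 0 -4 0; -0.033 0.027 -0.005 0 0 -4 0; -0.035 0.025 -0.005 0 0 -4 0; -0.037 0.022 -0.005 0 0 -4 0"

```text
time_s: 0.6
position: [0.3301, -0.3572, 0.2418]
orientation: [3.13, 0.0, -2.347]
contact_force: [1.1, -0.0, 0.5]
opening: 0.0868
```

Request:
move_arm:
  moves: "-0.038 0.019 -0.003 0 0 -4 0; -0.040 0.017 -0.003 0 0 -4 0; -0.041 0.014 -0.003 0 0 -4 0; -0.042 0.011 -0.003 0 0 -4 0; -0.042 0.008 -0.003 0 0 -4 0"

```text
time_s: 1.1
position: [0.3942, -0.1429, 0.2579]
orientation: [3.13, 0.005, -1.985]
contact_force: [2.1, 0.1, 0.1]
opening: 0.0869
```

```bash
python3 plan.py .477 .092 .26
```

```text
t 1.1 p [ 0.3942 -0.1429  0.2579] rpy [ 3.13   0.005 -1.985] open 0.0869 F [2.1 0.1 0.1]
n 6 dist 0.2491
-0.0414 0.0031 -0.0001 0.1 0.1 -4 0; -0.0415 0.0002 -0.0002 0.1 0.1 -4 0; -0.0414 -0.0026 -0.0002 0.1 0.1 -4 0; -0.0411 -0.0055 -0.0002 0.1 0.1 -4 0; -0.0407 -0.0083 -0.0003 0.1 0.1 -4 0
-0.04 -0.0111 -0.0003 0.1 0.1 -4 0
```

Request:
move_arm:
  moves: "-0.041 0.003 0 0.1 0.1 -4 0; -0.041 0 0 0.1 0.1 -4 0; -0.041 -0.003 0 0.1 0.1 -4 0; -0.041 -0.005 0 0.1 0.1 -4 0; -0.041 -0.008 0 0.1 0.1 -4 0"

```text
time_s: 1.6
position: [0.4607, 0.0613, 0.2589]
orientation: [3.141, -0.001, -1.619]
contact_force: [0.8, 0.2, 0.5]
opening: 0.0869
```

Request:
move_arm:
  moves: "-0.02 -0.005 0 0 0 -2 0; 0 0 0 0 0 0 0; 0 0 0 0 0 0 0"

```text
time_s: 1.9
position: [0.467, 0.0862, 0.2572]
orientation: [3.138, -0.001, -1.575]
contact_force: [-0.3, -0.0, -0.9]
opening: 0.0871
```

```bash
python3 - <<'E'
from h import *
import pickle
c=cam('wrist');cv2.imwrite('pics/w1.png',c[0]);pickle.dump(c,open('w1.pkl','wb'))
print(-c[2].T@c[3])
for P in ([.4772,.0917,.14],[.4772,.0917,0]):print(proj(*c[1:],P))
E
python3 plan.py .477 .092 .26
```

```text
[0.46647521 0.01207625 0.41968006]
[240.46522524 194.08606781]
[244.35468926 163.08595772]
t 1.95 p [0.467  0.0858 0.2572] rpy [ 3.138e+00 -1.000e-03 -1.576e+00] open 0.0872 F [ 0.5  0.7 -0.6]
n 1 dist 0.0121
-0.0062 -0.01 -0.0028 0.2 -0.1 -0.3 0
```

View pics/w1.png

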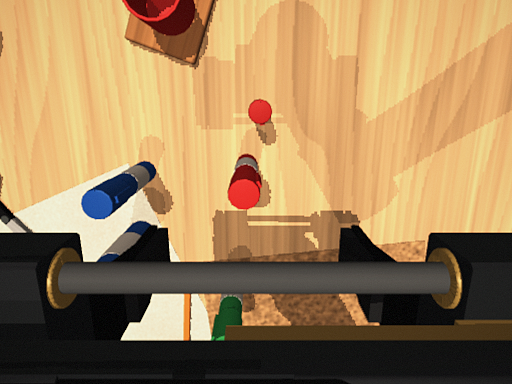

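The wrist view shows the large red cap at (244,194), with prediction (240.5,194), slim blue cap at (98,204), and small red at (260,111).

```bash
python3 - <<'E'
from h import *
import pickle
c=pickle.load(open('w1.pkl','rb'));h=cv2.cvtColor(c[0],cv2.COLOR_BGR2HSV)
for nm,(u,v),lo in [('R',(244,194),0),('B',(98,204),0),('r',(260,111),0)]:
    H=h[v,u].astype(int);m=np.zeros(h.shape[:2]+(),np.uint8)
    d=np.abs(c[0].astype(int)-c[0][v,u].astype(int)).max(2)<35
    n,l,s,ce=cv2.connectedComponentsWithStats(d.astype(np.uint8));k=l[v,u]
    print(nm,s[k],ce[k],onz(*c[1:],*ce[k],.14 if nm!='r' else .106).round(4))
E
```

```text
R [228 179  32  30 729] [243.30727023 193.80521262] [0.4748 0.0915 0.14  ]
B [ 82 190  30  29 693] [ 96.54401154 203.90909091] [0.5998 0.0998 0.14  ]
r [249 100  23  23 410] [259.53170732 110.98292683] [0.4605 0.0247 0.106 ]
```

Request:
move_arm:
  moves: "-0.006 -0.008 0 0 0 0 0; 0 0 0 0 0 0 0; 0 0 0 0 0 0 0"

```text
time_s: 2.25
position: [0.4751, 0.0898, 0.2573]
orientation: [3.138, -0.001, -1.58]
contact_force: [-1.0, 0.1, -0.1]
opening: 0.0872
```

```bash
python3 plan.py .475 .0915 .098 0 0.035
```

```text
t 2.25 p [0.4751 0.0898 0.2573] rpy [ 3.138e+00 -1.000e-03 -1.580e+00] open 0.0872 F [-1.   0.1 -0.1]
n 5 dist 0.1593
-0.0004 -0.0001 0.0319 0 -0 -0.1 0; -0.0004 -0.0001 0.0319 0 -0 -0.1 0; -0.0004 -0 0.0319 0 -0 -0.1 0; -0.0004 -0 0.0319 0 -0 -0.1 0; -0.0004 0 0.0319 0 -0 -0.1 0
```

Request:
move_arm:
  moves: "-0.001 0 0.032 0 0 0 0; -0.001 0 0.032 0 0 0 0; 0 0 0.032 0 0 0 0; 0 0 0.032 0 0 0 0; 0 0 0.020 0 0 0 0"

```text
time_s: 2.75
position: [0.4789, 0.0905, 0.11]
orientation: [-3.132, 0.005, -1.585]
contact_force: [1.1, -0.1, 0.1]
opening: 0.0872
```

Request:
move_arm:
  moves: "0 0 0 0 0 0 0; 0 0 0 0 0 0 0"

```text
time_s: 2.95
position: [0.4773, 0.0888, 0.1079]
orientation: [-3.138, 0.002, -1.586]
contact_force: [0.1, -0.8, 0.8]
opening: 0.0874
```

```bash
python3 plan.py .475 .0915 .098; python3 - <<'E'
from h import *
c=cam('wrist');cv2.imwrite('pics/w2.png',c[0])
E
```

```text
t 2.95 p [0.4773 0.0888 0.1079] rpy [-3.138e+00  2.000e-03 -1.586e+00] open 0.0874 F [ 0.1 -0.8  0.8]
n 1 dist 0.0106
-0.0027 0.0024 0.0099 -0.2 0.1 -0.9 0
```

View pics/w2.png

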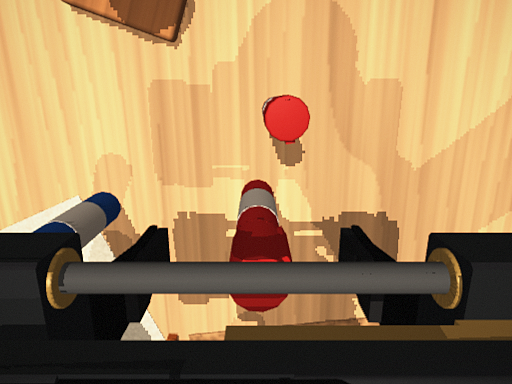

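The red cap sits between the jaws at (260,260), centred.

Request:
move_arm:
  moves: "-0.003 0.002 0.010 0 0 -0.9 0; 0 0 0 0 0 0 0; 0 0 0 0 0 0 1; 0 0 0 0 0 0 1; 0 0 0 0 0 0 1"

```text
time_s: 3.5
position: [0.4776, 0.0933, 0.1013]
orientation: [-3.13, 0.006, -1.569]
contact_force: [1.1, 0.3, 0.5]
opening: 0.0705
```

Request:
move_arm:
  moves: "0 0 0 0 0 0 1; 0 0 0 0 0 0 1; 0 0 0 0 0 0 1; 0 0 0 0 0 0 1"

```text
time_s: 3.9
position: [0.4779, 0.0935, 0.1018]
orientation: [-3.129, 0.006, -1.569]
contact_force: [0.2, -0.5, -0.1]
opening: 0.0389
```

Request:
move_arm:
  moves: "0 0 0 0 0 0 1; 0 0 0 0 0 0 1; 0 0 0 0 0 0 1"

```text
time_s: 4.2
position: [0.4778, 0.0934, 0.1018]
orientation: [-3.129, 0.006, -1.569]
contact_force: [-1.2, 0.7, 1.0]
opening: 0.0277
```

Request:
move_arm:
  moves: "0 0 -0.03 0 0 0 1; 0 0 -0.04 0 0 0 1; 0 0 -0.04 0 0 0 1; 0 0 -0.02 0 0 0 1; 0 0 0 0 0 0 1"

```text
time_s: 4.7
position: [0.4751, 0.0919, 0.2347]
orientation: [-3.134, 0.003, -1.57]
contact_force: [0.6, 0.7, -0.6]
opening: 0.0273
```

```bash
python3 plan.py .5526 -.0817 .245 1 .035
```

```text
t 4.7 p [0.4751 0.0919 0.2347] rpy [-3.134e+00  3.000e-03 -1.570e+00] open 0.0273 F [ 0.6  0.7 -0.6]
n 6 dist 0.1904
0.0289 -0.0129 -0.0017 -0.1 0 0 1; 0.0289 -0.0129 -0.0017 -0.1 0 0 1; 0.0289 -0.0129 -0.0017 -0.1 0 0 1; 0.0289 -0.0129 -0.0017 -0.1 0 0 1; 0.0289 -0.0129 -0.0017 -0.1 0 0 1
0.0289 -0.0129 -0.0017 -0.1 0 0 1
```

Request:
move_arm:
  moves: "0.029 -0.013 -0.002 0 0 0 1; 0.029 -0.013 -0.002 0 0 0 1; 0.029 -0.013 -0.002 0 0 0 1; 0.02 -0.013 -0.002 0 0 0 1; 0 0 0 0 0 0 1"

```text
time_s: 5.2
position: [0.5264, -0.0177, 0.2373]
orientation: [-3.141, 0.004, -1.567]
contact_force: [-0.7, 0.0, -0.5]
opening: 0.0274
```

Request:
move_arm:
  moves: "0 0 0 0 0 0 1; 0 0 0 0 0 0 1"

```text
time_s: 5.4
position: [0.5249, -0.0177, 0.2346]
orientation: [3.137, 0.004, -1.569]
contact_force: [0.2, -0.4, -0.7]
opening: 0.0273
```

```bash
python3 - <<'E'
from h import *
import pickle
c=cam('wrist');cv2.imwrite('pics/w3.png',c[0]);pickle.dump(c,open('w3.pkl','wb'))
print(proj(*c[1:],[.5526,-.0817,.09]),proj(*c[1:],[.5246,-.163,.09]))
E
```

```text
[220.54251882 107.3175263 ] [253.10797215   3.03311817]
```

View pics/w3.png

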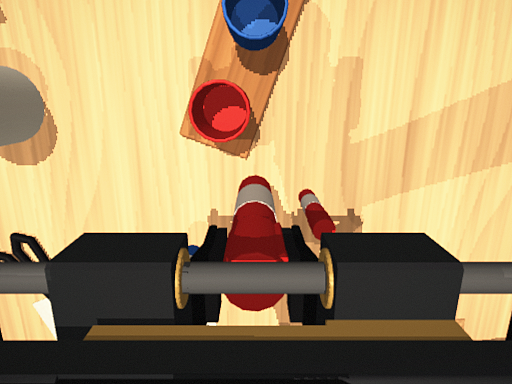

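The red rim is centred at (220,110), prediction (220.5,107), so the tube is at about (0.553, -0.080). The marker hangs centred in the jaws.

```bash
python3 plan.py .553 -.080 .235 1 .035
```

```text
t 5.45 p [ 0.5248 -0.0175  0.2346] rpy [ 3.137  0.004 -1.568] open 0.0274 F [-0.1  0.2  0.1]
n 2 dist 0.0686
0.0313 -0.014 -0.0004 0.1 0.1 0.1 1; 0.0313 -0.0141 -0.0003 0.1 0.1 0.1 1
```

Request:
move_arm:
  moves: "0.031 -0.014 0 0.1 0.1 0 1; 0.03 -0.013 0 0.1 0.1 0 1; 0 0 0 0 0 0 1; 0 0 0 0 0 0 1"

```text
time_s: 5.85
position: [0.5515, -0.0761, 0.2336]
orientation: [3.14, 0.002, -1.561]
contact_force: [-0.5, -0.1, -0.4]
opening: 0.0272
```

```bash
python3 plan.py .553 -.080 .235 1 .035;python3 - <<'E'
from h import *
import pickle
a=cam('scene');b=cam('side')
pickle.dump((a,b),open('p1.pkl','wb'))
cv2.imwrite('pics/p1.png',np.hstack([cv2.resize(a[0][60:240,100:260],(400,450)),cv2.resize(b[0][100:280,240:400],(400,450))]))
E
```

```text
t 5.85 p [ 0.5515 -0.0761  0.2336] rpy [ 3.140e+00  2.000e-03 -1.561e+00] open 0.0272 F [-0.5 -0.1 -0.4]
n 1 dist 0.0044
0.0039 -0.0015 -0.0014 0.1 0.1 0.6 1
```

View pics/p1.png

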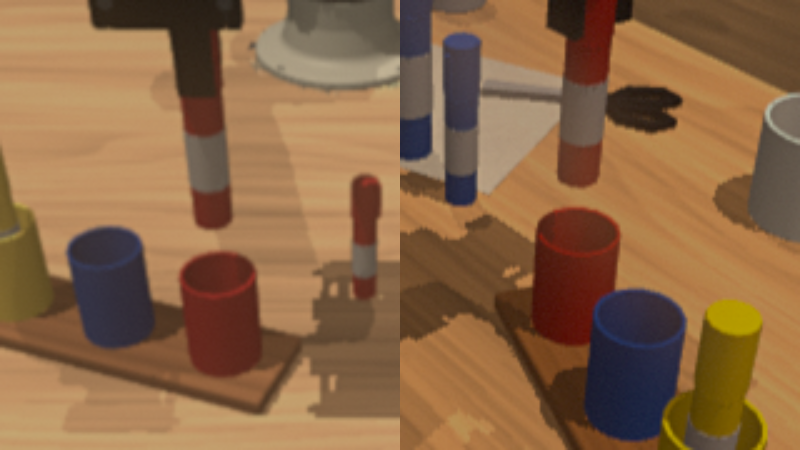

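In both views the red marker hangs above the red tube: scene crop foot (212,222) over rim (218,275), side crop foot (580,180) over rim (578,228). Descending.

Request:
move_arm:
  moves: "0.004 -0.001 0.01 0 0 0.5 1; 0 0 0.02 0 0 0 1; 0 0 0.02 0 0 0 1; 0 0 0.02 0 0 0 1; 0 0 0.015 0 0 0 1"

```text
time_s: 6.45
position: [0.5527, -0.0763, 0.1471]
orientation: [-3.137, 0.003, -1.565]
contact_force: [-0.1, -0.4, -1.2]
opening: 0.0275
```

Request:
move_arm:
  moves: "0 0 0 0 0 0 1; 0 0 0 0 0 0 1"

```text
time_s: 6.65
position: [0.5505, -0.0756, 0.1443]
orientation: [3.14, 0.002, -1.564]
contact_force: [0.0, 0.6, -0.3]
opening: 0.0272
```

```bash
python3 plan.py .553 -.080 .126 1 .035
```

```text
t 6.65 p [ 0.5505 -0.0756  0.1443] rpy [ 3.140e+00  2.000e-03 -1.564e+00] open 0.0272 F [ 0.   0.6 -0.3]
n 1 dist 0.019
0.0045 -0.0025 0.0183 0.1 0.1 0.4 1
```

Request:
move_arm:
  moves: "0.004 -0.002 0.01 0 0 0 1; 0.001 -0.001 0.006 0 0 0 1; 0 0 0.002 0 0 0 1; 0 0 0 0 0 0 1"

```text
time_s: 7.05
position: [0.555, -0.0805, 0.1268]
orientation: [-3.139, 0.003, -1.563]
contact_force: [-0.0, -1.3, 0.2]
opening: 0.0274
```

```bash
python3 plan.py .553 -.080 .124 1 .035;python3 - <<'E'
from h import *
a=cam('scene');b=cam('side')
cv2.imwrite('pics/p2.png',np.hstack([cv2.resize(a[0][60:240,100:260],(400,450)),cv2.resize(b[0][100:280,240:400],(400,450))]))
E
```

```text
t 7.05 p [ 0.555  -0.0805  0.1268] rpy [-3.139e+00  3.000e-03 -1.563e+00] open 0.0274 F [-0.  -1.3  0.2]
n 1 dist 0.0035
-0.0005 0.002 0.0028 -0.2 0.2 0.4 1
```

View pics/p2.png

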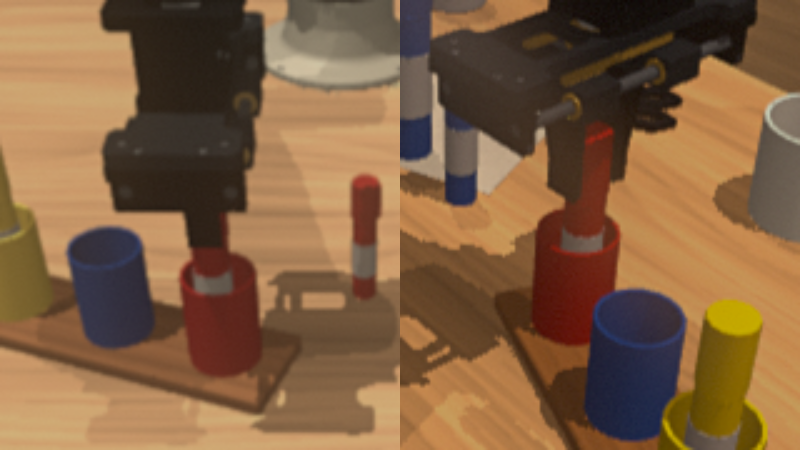

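The red marker is inside the red tube in both views. I lower it to the floor and release.

Request:
move_arm:
  moves: "0 0 0.003 0 0 0 1; 0 0 0.002 0 0 0 1; 0 0 0 0 0 0 1"

```text
time_s: 7.45
position: [0.5556, -0.0804, 0.1225]
orientation: [-3.136, 0.003, -1.563]
contact_force: [0.2, -0.9, -1.2]
opening: 0.0273
```

Request:
move_arm:
  moves: "0 0 0 0 0 0 0.7; 0 0 0 0 0 0 0.5; 0 0 0 0 0 0 0.3; 0 0 0 0 0 0 0.2; 0 0 0 0 0 0 0.1"

```text
time_s: 7.95
position: [0.5561, -0.0804, 0.1231]
orientation: [-3.135, 0.003, -1.563]
contact_force: [-1.6, 0.1, -0.2]
opening: 0.0514
```

Request:
move_arm:
  moves: "0 0 0 0 0 0 0; 0 0 0 0 0 0 0; 0 0 0 0 0 0 0; 0 0 0 0 0 0 0; 0 0 0 0 0 0 0"

```text
time_s: 8.45
position: [0.5562, -0.0804, 0.1233]
orientation: [-3.135, 0.003, -1.563]
contact_force: [0.1, -0.3, -0.8]
opening: 0.0849
```

```bash
python3 plan.py .553 -.080 .23 0 .035
```

```text
t 8.45 p [ 0.5562 -0.0804  0.1233] rpy [-3.135e+00  3.000e-03 -1.563e+00] open 0.0849 F [ 0.1 -0.3 -0.8]
n 4 dist 0.1068
-0.0002 0.0006 -0.0267 -0.1 0 0.1 0; -0.0002 0.0007 -0.0267 -0.1 0 0.1 0; -0.0001 0.0007 -0.0267 -0.1 0 0.1 0; -0.0001 0.0008 -0.0267 -0.1 0 0.1 0
```

Request:
move_arm:
  moves: "0 0 -0.02 0 0 0 0; 0 0 -0.03 0 0 0 0; 0 0 -0.04 0 0 0 0; 0 0 -0.04 0 0 0 0; 0 0 -0.01 0 0 0 0"

```text
time_s: 8.95
position: [0.5536, -0.0812, 0.2651]
orientation: [3.14, 0.002, -1.563]
contact_force: [0.1, -0.7, 0.3]
opening: 0.0873
```

```bash
python3 - <<'E'
from h import *
a=cam('scene');b=cam('side')
cv2.imwrite('pics/p3.png',np.hstack([cv2.resize(a[0][60:240,100:310],(420,360)),cv2.resize(b[0][100:280,210:400],(380,360))]))
E
python3 plan.py .6 .09 .255 0 .04
```

```text
t 9.05 p [ 0.5524 -0.0808  0.2621] rpy [ 3.136e+00  3.000e-03 -1.564e+00] open 0.0867 F [-1.2  0.7 -0.9]
n 5 dist 0.1775
-0.0341 -0.0098 0.0015 0.1 0 0.1 0; -0.0341 -0.0097 0.0014 0.1 0 0.1 0; -0.0341 -0.0097 0.0014 0.1 0 0.1 0; -0.0341 -0.0096 0.0014 0.1 0 0.1 0; -0.0341 -0.0096 0.0014 0.1 0 0.1 0
```

View pics/p3.png

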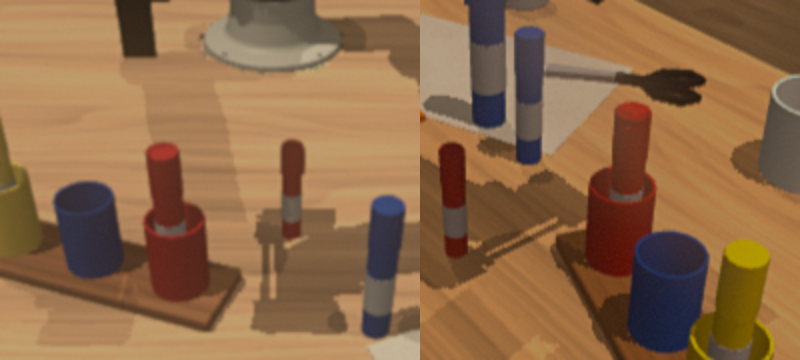

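The red marker stands cap-up and upright in the red tube (left crop (165,185), right (628,150)). Now the blue marker.

Request:
move_arm:
  moves: "-0.034 -0.01 0 0 0 0 0; -0.034 -0.01 0 0 0 0 0; -0.034 -0.01 0 0 0 0 0; -0.034 -0.01 0 0 0 0 0; -0.034 -0.01 0 0 0 0 0"

```text
time_s: 9.55
position: [0.5976, 0.0906, 0.2521]
orientation: [3.119, 0.001, -1.573]
contact_force: [-0.2, -0.8, -0.6]
opening: 0.087
```

Request:
move_arm:
  moves: "0 0 0 0 0 0 0; 0 0 0 0 0 0 0"

```text
time_s: 9.75
position: [0.5965, 0.0943, 0.2464]
orientation: [3.111, -0.001, -1.569]
contact_force: [0.3, -0.2, 0.1]
opening: 0.087
```

```bash
python3 - <<'E'
from h import *
c=cam('wrist');cv2.imwrite('pics/w4.png',c[0])
print(proj(*c[1:],[.6,.1,.14]))
u,v=proj(*c[1:],[.6,.1,.14]).astype(int)
d=np.abs(c[0].astype(int)-c[0][v,u].astype(int)).max(2)<35
n,l,s,ce=cv2.connectedComponentsWithStats(d.astype(np.uint8));k=l[v,u]
print(s[k],ce[k],onz(*c[1:],*ce[k],.14).round(4))
E
python3 plan.py .6 .1 .255 0 .04
```

```text
[244.59116948 197.88217576]
[229 182  32  31 771] [244.38780804 197.54345006] [0.6002 0.0997 0.14  ]
t 9.8 p [0.5964 0.0941 0.2462] rpy [ 3.110e+00 -1.000e-03 -1.569e+00] open 0.0868 F [ 0.2  0.1 -1.6]
n 1 dist 0.0113
-0.0059 -0.0034 -0.009 1.8 -0 0.1 0
```

View pics/w4.png

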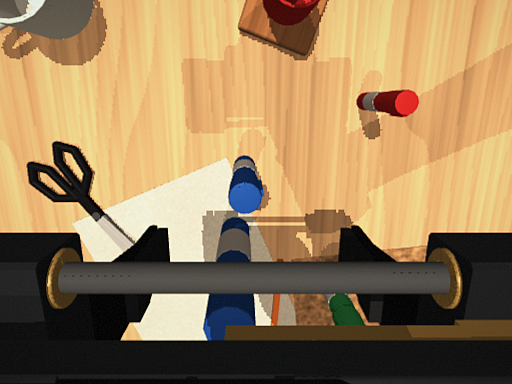

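The target blue cap is at (244,198), giving (0.600, 0.100); the big blue decoy is behind it at (230,300), about 83 mm away, clear of the body's narrow side.

Request:
move_arm:
  moves: "-0.006 -0.004 0 1.8 0 0 0; 0 0 0 0 0 0 0; 0 0 0 0 0 0 0"

```text
time_s: 10.1
position: [0.5988, 0.0969, 0.2438]
orientation: [3.138, -0.003, -1.573]
contact_force: [-0.1, -1.3, 1.1]
opening: 0.0869
```

```bash
python3 plan.py .6 .0997 .1 0 .03
```

```text
t 10.1 p [0.5988 0.0969 0.2438] rpy [ 3.138e+00 -3.000e-03 -1.573e+00] open 0.0869 F [-0.1 -1.3  1.1]
n 5 dist 0.1438
-0.0006 -0.0004 0.0288 0 -0 -0 0; -0.0006 -0.0003 0.0288 0 -0 -0 0; -0.0006 -0.0003 0.0288 0 -0 -0 0; -0.0006 -0.0003 0.0288 0 -0 -0 0; -0.0006 -0.0003 0.0288 0 -0 -0 0
```

Request:
move_arm:
  moves: "-0.002 0 0.028 0 0 0 0; -0.001 0 0.028 0 0 0 0; 0 0 0.028 0 0 0 0; 0 0 0.028 0 0 0 0; 0 0 0.018 0 0 0 0"

```text
time_s: 10.6
position: [0.6008, 0.0957, 0.1147]
orientation: [-3.137, 0.001, -1.578]
contact_force: [1.2, -0.2, -0.7]
opening: 0.0872
```

Request:
move_arm:
  moves: "0 0 0 0 0 0 0; 0 0 0 0 0 0 0"

```text
time_s: 10.8
position: [0.5992, 0.0935, 0.1124]
orientation: [3.14, -0.002, -1.58]
contact_force: [-0.1, -1.1, -0.5]
opening: 0.0872
```

```bash
python3 plan.py .6 .0997 .1 0 .03;python3 - <<'E'
from h import *
c=cam('wrist');cv2.imwrite('pics/w5.png',c[0])
E
```

```text
t 10.8 p [0.5992 0.0935 0.1124] rpy [ 3.14e+00 -2.00e-03 -1.58e+00] open 0.0872 F [-0.1 -1.1 -0.5]
n 1 dist 0.0139
-0.0063 -0.0008 0.0124 0.1 -0.1 -0.5 0
```

View pics/w5.png

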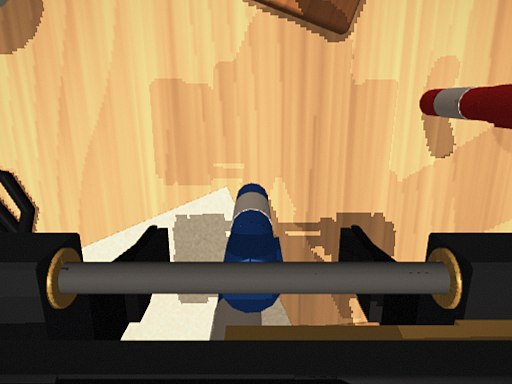

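The blue cap is between the jaws at (250,270).

Request:
move_arm:
  moves: "-0.006 0 0.011 0 0 -0.5 0; 0 0 0 0 0 0 0; 0 0 0 0 0 0 1; 0 0 0 0 0 0 1; 0 0 0 0 0 0 1"

```text
time_s: 11.35
position: [0.6013, 0.1007, 0.1046]
orientation: [-3.137, 0.001, -1.571]
contact_force: [-0.7, 0.5, -0.5]
opening: 0.0707
```

Request:
move_arm:
  moves: "0 0 0 0 0 0 1; 0 0 0 0 0 0 1; 0 0 0 0 0 0 1; 0 0 0 0 0 0 1; 0 0 0 0 0 0 1"

```text
time_s: 11.85
position: [0.6016, 0.1008, 0.1053]
orientation: [-3.136, 0.002, -1.571]
contact_force: [0.6, -0.5, -0.3]
opening: 0.0309
```

Request:
move_arm:
  moves: "0 0 0 0 0 0 1; 0 0 0 0 0 0 1; 0 0 0 0 0 0 1"

```text
time_s: 12.15
position: [0.6015, 0.1008, 0.1052]
orientation: [-3.136, 0.002, -1.571]
contact_force: [1.8, -0.4, 0.4]
opening: 0.0272
```

Request:
move_arm:
  moves: "0 0 -0.03 0 0 0 1; 0 0 -0.045 0 0 0 1; 0 0 -0.045 0 0 0 1; 0 0 -0.045 0 0 0 1; 0 0 -0.04 0 0 0 1"

```text
time_s: 12.65
position: [0.5966, 0.0992, 0.3078]
orientation: [3.127, -0.005, -1.572]
contact_force: [0.7, 0.9, 0.1]
opening: 0.0271
```

```bash
python3 plan.py .54 -.09 .31 1 .035
```

```text
t 12.65 p [0.5966 0.0992 0.3078] rpy [ 3.127 -0.005 -1.572] open 0.0271 F [0.7 0.9 0.1]
n 6 dist 0.1975
0.0316 0.0094 -0.0001 0.1 -0 -0 1; 0.0316 0.0094 -0.0001 0.1 -0 -0 1; 0.0316 0.0094 -0.0002 0.1 -0 -0 1; 0.0315 0.0094 -0.0002 0.1 -0 -0 1; 0.0315 0.0094 -0.0003 0.1 -0 -0 1
0.0315 0.0094 -0.0003 0.1 -0 -0 1
```

Request:
move_arm:
  moves: "0.031 0.009 -0.003 0.1 0.1 0 1; 0.031 0.009 -0.002 0.1 0.1 0 1; 0.031 0.009 -0.002 0.1 0 0 1; 0.031 0.009 -0.002 0.1 0 0 1; 0.031 0.009 0 0.1 0 0 1"

```text
time_s: 13.15
position: [0.5538, -0.0564, 0.3257]
orientation: [-3.131, -0.004, -1.565]
contact_force: [0.4, 0.2, -1.1]
opening: 0.0275
```

Request:
move_arm:
  moves: "0.015 0.005 0 0 0 0 1; 0 0 0 0 0 0 1; 0 0 0 0 0 0 1"

```text
time_s: 13.45
position: [0.5472, -0.0746, 0.3259]
orientation: [-3.131, -0.003, -1.57]
contact_force: [0.4, 0.2, -0.9]
opening: 0.0272
```

```bash
python3 - <<'E'
from h import *
import pickle
c=cam('wrist');cv2.imwrite('pics/w6.png',c[0]);pickle.dump(c,open('w6.pkl','wb'))
print(proj(*c[1:],[.525,-.162,.09]))
E
python3 plan.py .525 -.162 .30 1 .035
```

```text
[275.61610984  84.22338121]
t 13.5 p [ 0.5473 -0.0744  0.3259] rpy [-3.131e+00 -3.000e-03 -1.569e+00] open 0.0275 F [-0.3 -0.1 -0.9]
n 3 dist 0.094
0.0292 0.0076 0.0086 -0.2 -0.1 0 1; 0.0292 0.0075 0.0086 -0.2 -0.1 0 1; 0.0292 0.0075 0.0086 -0.2 -0.1 0 1
```

View pics/w6.png

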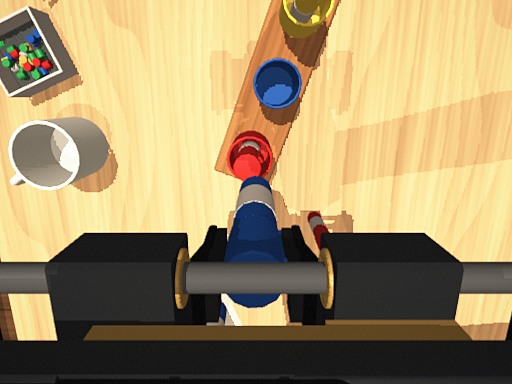

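The blue rim is at (277.5,83), prediction (275.6,84), so the target is (0.523, -0.163). The red marker stands in its tube at (248,158).

Request:
move_arm:
  moves: "0.029 0.008 0 -0.2 -0.1 0 1; 0.029 0.008 0 -0.2 0 0 1; 0.029 0.008 0.02 0 0 0 1; 0 0 0 0 0 0 1; 0 0 0 0 0 0 1"

```text
time_s: 14.0
position: [0.5266, -0.1585, 0.3042]
orientation: [-3.138, -0.001, -1.56]
contact_force: [0.6, -0.2, 0.3]
opening: 0.027
```

```bash
python3 plan.py .523 -.163 .24 1 .03
```

```text
t 14.0 p [ 0.5266 -0.1585  0.3042] rpy [-3.138e+00 -1.000e-03 -1.560e+00] open 0.027 F [ 0.6 -0.2  0.3]
n 3 dist 0.0645
0.0015 0.0013 0.0214 -0.1 -0 0.2 1; 0.0015 0.0013 0.0214 -0.1 -0 0.2 1; 0.0015 0.0012 0.0214 -0.1 -0 0.2 1
```

Request:
move_arm:
  moves: "0.004 0.004 0.01 0 0 0.6 1; 0.001 0 0.025 0 0 0 1; 0 0 0.025 0 0 0 1; 0 0 0 0 0 0 1; 0 0 0 0 0 0 1"

```text
time_s: 14.5
position: [0.5254, -0.1597, 0.2432]
orientation: [-3.134, -0.001, -1.565]
contact_force: [-0.1, 0.7, 0.0]
opening: 0.0272
```

```bash
python3 - <<'E'
from h import *
a=cam('scene');b=cam('side')
cv2.imwrite('pics/p4.png',np.hstack([cv2.resize(a[0][60:240,60:220],(400,450)),cv2.resize(b[0][130:310,260:420],(400,450))]))
E
python3 plan.py .523 -.163 .13 1 .03
```

```text
t 14.6 p [ 0.5254 -0.1597  0.2434] rpy [-3.134 -0.    -1.565] open 0.0267 F [-1.2  0.9 -0.4]
n 4 dist 0.1135
0.0008 0.0008 0.0283 -0.1 -0 0.1 1; 0.0008 0.0008 0.0283 -0.1 -0 0.1 1; 0.0008 0.0007 0.0283 -0.1 -0 0.1 1; 0.0008 0.0007 0.0283 -0.1 -0 0.1 1
```

View pics/p4.png

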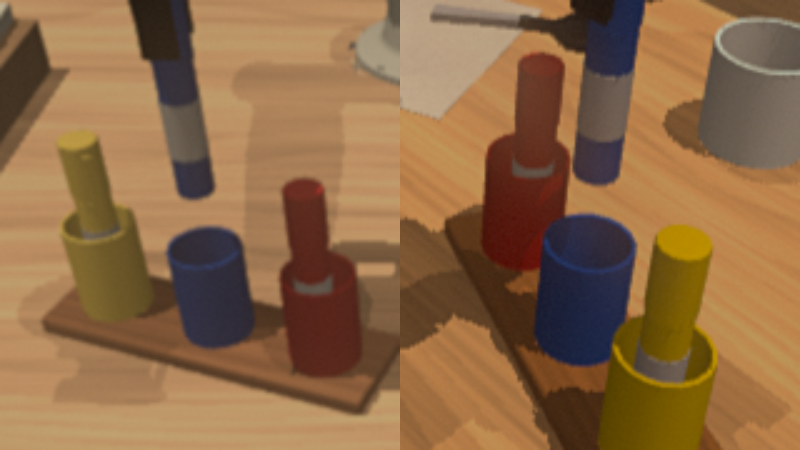

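The blue marker's axis (feet at (194,192) and (597,180)) runs into the blue rim (206,250) and (588,240) in both views. Descending.

Request:
move_arm:
  moves: "0.003 0.001 0.015 0 0 0 1; 0.001 0 0.025 0 0 0 1; 0 0 0.025 0 0 0 1; 0 0 0.015 0 0 0 1; 0 0 0 0 0 0 1"

```text
time_s: 15.1
position: [0.5311, -0.1638, 0.1692]
orientation: [-3.117, -0.003, -1.563]
contact_force: [-0.1, -0.4, -0.6]
opening: 0.0274
```

Request:
move_arm:
  moves: "0 0 0 0 0 0 1"

```text
time_s: 15.2
position: [0.532, -0.1639, 0.1706]
orientation: [-3.115, -0.003, -1.563]
contact_force: [-0.2, 0.7, -0.2]
opening: 0.0275
```

```bash
python3 plan.py .523 -.163 .128 1 .03
```

```text
t 15.2 p [ 0.532  -0.1639  0.1706] rpy [-3.115e+00 -3.000e-03 -1.563e+00] open 0.0275 F [-0.2  0.7 -0.2]
n 2 dist 0.0436
-0.0005 0.0051 0.0212 -0.8 -0.1 0.2 1; -0.0005 0.0048 0.0212 -0.8 -0.1 0.2 1
```

It drifted about 9 mm in x with a slight tilt; I straighten before continuing.

Request:
move_arm:
  moves: "0 0.006 0 -1.5 0 0 1; 0 0.002 0 0 0 0 1; 0 0 0 0 0 0 1"

```text
time_s: 15.5
position: [0.5255, -0.1641, 0.1742]
orientation: [-3.136, -0.004, -1.562]
contact_force: [-0.0, -0.4, -1.0]
opening: 0.0274
```

```bash
python3 plan.py .523 -.163 .128 1 .03; python3 - <<'E'
from h import *
a=cam('scene');b=cam('side')
cv2.imwrite('pics/p5.png',np.hstack([cv2.resize(a[0][60:240,60:220],(400,450)),cv2.resize(b[0][130:310,260:420],(400,450))]))
E
```

```text
t 15.5 p [ 0.5255 -0.1641  0.1742] rpy [-3.136 -0.004 -1.562] open 0.0274 F [-0.  -0.4 -1. ]
n 2 dist 0.0463
-0.0006 0.0014 0.0231 -0.2 -0.1 0.3 1; -0.0006 0.0013 0.0231 -0.2 -0.1 0.3 1
```

View pics/p5.png

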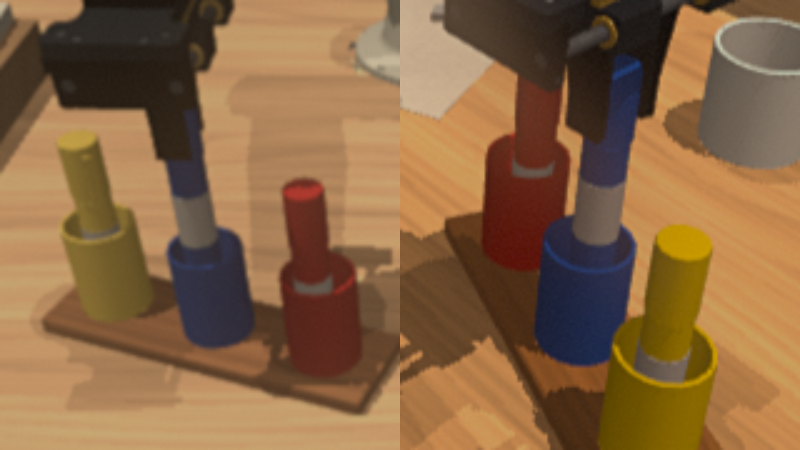

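The blue marker has entered the blue tube in both views. I continue in smaller steps.

Request:
move_arm:
  moves: "0 0.003 0.012 -0.3 0 0 1; 0 0.001 0.012 0 0 0 1; 0 0.001 0.008 0 0 0 1; 0 0 0 0 0 0 1"

```text
time_s: 16.0
position: [0.5196, -0.1641, 0.1394]
orientation: [3.141, -0.004, -1.562]
contact_force: [0.1, 0.1, -0.3]
opening: 0.0271
```

```bash
python3 plan.py .523 -.163 .128 1 .03
```

```text
t 16.0 p [ 0.5196 -0.1641  0.1394] rpy [ 3.141 -0.004 -1.562] open 0.0271 F [ 0.1  0.1 -0.3]
n 1 dist 0.012
-0.0011 -0.0034 0.0114 0.1 -0.2 0.5 1
```

Request:
move_arm:
  moves: "0 -0.003 0.008 0 0 0 1; 0 0 0.003 0 0 0 1; 0 0 0 0 0 0 1"

```text
time_s: 16.3
position: [0.523, -0.1642, 0.1273]
orientation: [3.14, -0.004, -1.562]
contact_force: [0.5, 0.4, -0.7]
opening: 0.0271
```

```bash
python3 plan.py .523 -.163 .126 1 .03
```

```text
t 16.3 p [ 0.523  -0.1642  0.1273] rpy [ 3.14  -0.004 -1.562] open 0.0271 F [ 0.5  0.4 -0.7]
n 1 dist 0.0018
-0.0012 0 0.0013 0.1 -0.2 0.5 1
```

The foot is about 2 mm above the tube floor, so I release.

Request:
move_arm:
  moves: "0 0 0.002 0 0 0 1; 0 0 0 0 0 0 0.8; 0 0 0 0 0 0 0.6; 0 0 0 0 0 0 0.4; 0 0 0 0 0 0 0.2"

```text
time_s: 16.8
position: [0.5241, -0.1644, 0.1264]
orientation: [-3.14, -0.004, -1.562]
contact_force: [0.3, 0.7, 0.0]
opening: 0.0437
```

Request:
move_arm:
  moves: "0 0 0 0 0 0 0; 0 0 0 0 0 0 0; 0 0 0 0 0 0 0; 0 0 0 0 0 0 0; 0 0 0 0 0 0 0"

```text
time_s: 17.3
position: [0.5243, -0.1644, 0.1268]
orientation: [-3.139, -0.004, -1.562]
contact_force: [0.3, -0.0, -1.6]
opening: 0.0823
```

Request:
move_arm:
  moves: "0 0 0 0 0 0 0; 0 0 0 0 0 0 0; 0 0 0 0 0 0 0"

```text
time_s: 17.6
position: [0.5243, -0.1644, 0.1267]
orientation: [-3.139, -0.004, -1.562]
contact_force: [0.5, 0.1, 0.3]
opening: 0.0866
```

Request:
move_arm:
  moves: "0 0 -0.02 0 0 0 0; 0 0 -0.025 0 0 0 0; 0 0 -0.03 0 0 0 0; 0 0 -0.03 0 0 0 0; 0 0 -0.03 0 0 0 0"

```text
time_s: 18.1
position: [0.5207, -0.1634, 0.2605]
orientation: [3.13, -0.003, -1.563]
contact_force: [0.2, 0.6, -0.4]
opening: 0.0872
```

Request:
move_arm:
  moves: "0 0 -0.03 0 0 0 0; 0 0 -0.02 0 0 0 0; 0 0 0 0 0 0 0; 0 0 0 0 0 0 0; 0 0 0 0 0 0 0"

```text
time_s: 18.6
position: [0.5222, -0.1634, 0.3164]
orientation: [3.138, -0.003, -1.563]
contact_force: [0.2, 0.3, -0.4]
opening: 0.0869
```

```bash
python3 - <<'E'
from h import *
a=cam('scene');b=cam('side');print(ctrl.state()['contact_force'],ctrl.state()['opening'])
cv2.imwrite('pics/f.png',np.hstack([a[0][60:360,40:440],b[0][60:360,112:512]]))
E
```

```text
[-4.21357621e-04 -6.30332383e-01  2.22998566e-01] 0.08710547005681668
```

View pics/f.png

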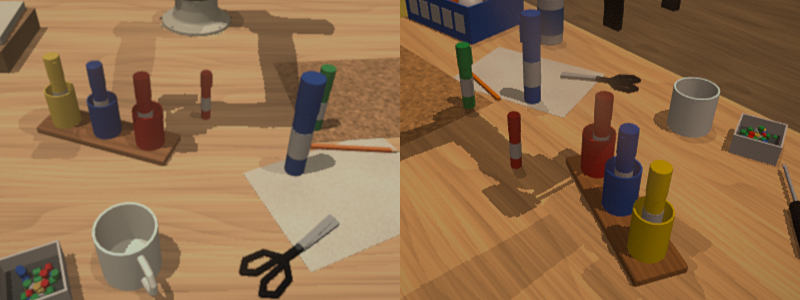

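The picture shows the red marker (left crop (142,100)) and blue marker (97,88) standing in their own tubes, cap up. The green marker, small red and big blue are standing where they were.

```bash
python3 -c "
from bench import ctrl
print(ctrl.finish_job())"
```

```text
the job is handed in; nothing more can be done
None
```

The large red marker is in the red tube and the 140 mm blue marker is in the blue tube. Red went in first; both stand foot down and cap up and were let go. I handed the job in at about 18.7 s of the 64 s allowed.

- **Choice of markers:** the two I moved measured 139 mm (red) and 138 mm (blue). The look-alikes measured 106 mm (small red) and 192 mm (big blue) and were left standing.
- **Last pictures, scene and side:** each marker sits upright in its own tube. Green and the two look-alikes look to be where they started, judged by eye, and the open gripper is well clear above. I took no close-up after the release.
- **Disagreements along the way:** the two fixed cameras disagreed by up to about 17 mm on the tube positions, so I checked them with the wrist camera before lowering each marker. While lowering blue, the arm drifted about 9 mm sideways with a slight tilt. I corrected it, and the pictures then showed the marker inside the tube.
- **Forces:** no reading at the end of a move went above about 2 N.

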